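# Set up the drip station for a small pour

### The arm

A 6-joint arm with a two-finger parallel gripper is mounted at the origin on the work surface; the furniture and walls round the work are solid. World frame = base frame: x ahead of the robot, y to its left, z up, the work surface at z = 0. Lengths are in m, angles in rad, forces in N, time in s.
With the tool pointing down it reaches from about 0.225 to 0.725 m from the base axis. Payload 3.1 kg.
Tool frame: the origin (TCP) lies midway between the tips of the shut fingers; the grasp point (between the pads) lies r.grasp_offset behind it (r.grasp_offset is the distance from the TCP to the grasp point, in m); z points along the fingers, y is the line along which they close (so a half turn about z gives the same grasp; the last joint's range is limited). The gripper opens to 85 mm and grips with 20 to 120 N. Pads are 22 mm wide; open, the fingers measure 114 mm over their backs; the gripper's body (76 mm by 85 mm) begins 54 mm behind the grasp point. The pads swing forward as they close: fully open they stand 13 mm farther back than shut.
Start: joints at [-1.375, 0.048, 0.099, 1.622, 0, 1.443], TCP at [0.167, -0.498, 0.231] pointing down, gripper open.
Joint ranges: [-2.91, 2.91], [-0.99, 1.94], [-1.21, 1.42], [-2.12, 2.29], [-1.49, 1.47], [-3.14, 3.14]. Speed limits (rad/s): [2.79, 2.79, 3.14, 3.14, 3.14, 3.14].

### API

Orientations are given as [roll, pitch, yaw] about the fixed x, y, z axes, in that order (R = Rz(yaw) Ry(pitch) Rx(roll)).
In Python, from rig import observe, optics, job, r gives the robot as it stands. The module is installed in compiled form; this text tells all that it offers.
- The arm moves only by the tool drive_tool, never from a script. Its argument "series" is one flat list of numbers, 4 for each row, row after row: the shift along the tool's x, y, z in m, then the turn about the tool's z in degrees. A call has 1 to 20 rows; each row is the pose to reach, as a shift and turn from the pose commanded when the call began, along the tool's axes at that moment; what a row does not reach only later rows make up. A row lasts 1/12 s, in which the tool goes at most 41.7 mm and 7.16 degrees, less where a joint would pass 70% of its speed; a pose out of reach is approached as far as the arm can. A call with a gripper value outside its range is refused whole. "hand" is the finger opening in m, from 0 to 0.0854, set as the call begins (left out, the last holds). The fingers move at their own pace and stop on an object; the grip force is fixed at half the most. Time passes only in rows, so rows that repeat a pose let the fingers close. It gives the time, the measured TCP pose, the force, the opening and the grip force at its end, in the units of the state.
- observe(): the state, without advancing time (a new reading comes with each control period).
- optics.camera(name): name is "scene" or "side" or "wrist"; returns a dict with "color" (384x512x3 uint8, red, green, blue), "vfov" (degrees; the focal length in pixels is half the picture's height over the tangent of half this angle, whatever the lens; pixels are square), "cx", "cy" (the principal point, pixels), "origin" and "orientation" of the camera in the world; the wrist camera has in their place "T_tool_cam" (4x4, takes a point from camera to tool coordinates, whose origin is the TCP and whose axes are the flange's). Camera axes: x right, y down, z forward; pixel columns grow to the right and rows downward; lengths in m; the calibration is good to about 2 mm. A picture is of the moment at which its call begins: read the wrist's pose just before it. There is no depth.
- job.close_job(): hands the job in; it is judged then, once.
The state is a dict: "clock": time; "qpos": joint angles; "joint_vel": joint speeds; "tau": joint torques, N m; "tcp_pos": TCP position; "orientation": TCP orientation; "ft_force": force on the tool from outside, world axes, zero at the start; "wrist_torque": the same for the moment, N m; "opening": opening from 0.0 (shut) to 1.0 (fully open); "grip_force": force on a finger pad.
Only numpy, scipy, OpenCV 4.12 (cv2) and the standard library are available. Lean on these libraries where they do the work, as an engineer would, in place of code of your own. Each camera call takes 0.05 s, during which the arm holds its last target. There are 200 camera calls.

### The job

Set up the drip station for the next pour: gather the three mixing cups of equal height and stand them in the foil tray, still upside down, as a three-legged support spread well out under where the rack will be, two towards one end and one towards the other; then lay the wire rack on top of all three so that it lies level, the right way up, centred over the tray and square with it. Leave the shorter cup and the taller cup, which would make the rack lean, where they stand.

Things in the scene. Friction and masses are not known exactly. Their poses are not given: they have to be found in the camera images.
- cup_a: clear plastic mixing cup, standing upside down, 110 mm tall: closed end on top 56 mm across, widening evenly to 86 mm at the mouth below. One of the three cups of equal height.  Origin: centre of the closed end, 110 mm above what it stands on; its own z axis points DOWN. Loose, rigid, 30 g; grip it from above across its upper part (62 to 68 mm wide 20 to 40 mm below the top).
- cup_b: clear plastic mixing cup, standing upside down, 110 mm tall: closed end on top 56 mm across, widening evenly to 86 mm at the mouth below. One of the three cups of equal height.  Origin: centre of the closed end, 110 mm above what it stands on; its own z axis points DOWN. Loose, rigid, 30 g; grip it from above across its upper part (62 to 68 mm wide 20 to 40 mm below the top).
- cup_c: clear plastic mixing cup, standing upside down, 110 mm tall: closed end on top 56 mm across, widening evenly to 86 mm at the mouth below. One of the three cups of equal height.  Origin: centre of the closed end, 110 mm above what it stands on; its own z axis points DOWN. Loose, rigid, 30 g; grip it from above across its upper part (62 to 68 mm wide 20 to 40 mm below the top).
- cup_short: clear plastic mixing cup, standing upside down, 100 mm tall: closed end on top 56 mm across, widening evenly to 86 mm at the mouth below. Odd one, 10 mm shorter, purple paint inside; it stays. Origin: centre of the closed end, 100 mm above what it stands on; its own z axis points DOWN. Loose, rigid, 30 g; grip it from above across its upper part (62 to 68 mm wide 20 to 40 mm below the top).
- cup_high: clear plastic mixing cup, standing upside down, 120 mm tall: closed end on top 56 mm across, widening evenly to 90 mm at the mouth below. Odd one, 10 mm taller, pink paint inside; it stays. Origin: centre of the closed end, 120 mm above what it stands on; its own z axis points DOWN. Loose, rigid, 30 g; grip it from above across its upper part (62 to 68 mm wide 20 to 40 mm below the top).
- drip_tray: foil roasting tray, 305 mm (its x) by 434 mm (its y) over the rim, walls solid to 69 mm high, fixed. Floor 220 (x) by 350 mm (y), 2 mm above the table. Origin: centre of the underside, z up. Same either way round. Cups at about x = +-52, y = 85 mm and x = 0, y = -85 mm from its centre (or y reversed) carry the rack well and clear its feet.
- drip_rack: wire rack 170 (x) by 250 mm (y) on 4 feet at x +-80, y +-120 mm, which hang outside the cups. Origin: centre, at the bottom of the feet; z up. Frame, rods at x = +-50 and flat centre bar (along y at x = 0, 14 mm wide) lie 14 to 20 mm above the origin. Pinch the bar at the centre, across x: gap in the cross wires y +-28 mm, 40 mm for each finger between bar and rod (open no wider). 320 g.
Mind the look-alikes: they are no part of the job. What is shaped like the cup_c but green is not meant.

How it is judged:
On the way:
1. the three equal cups stand upside down on the floor of the tray (x of cup_a in the frame of drip_tray between -0.11 and 0.11 m and y of cup_a in the frame of drip_tray between -0.175 and 0.175 m and angle between each of cup_a, cup_b, cup_c's own z axis and vertical above 3.08 rad and height (world z) of cup_a between 0.107 and 0.117 m and x of cup_b in the frame of drip_tray between -0.11 and 0.11 m and y of cup_b in the frame of drip_tray between -0.175 and 0.175 m and height (world z) of cup_b between 0.107 and 0.117 m and x of cup_c in the frame of drip_tray between -0.11 and 0.11 m and y of cup_c in the frame of drip_tray between -0.175 and 0.175 m and height (world z) of cup_c between 0.107 and 0.117 m), for 0.2 s.
At the end, for the whole second after the job is handed in: The 110 mm cups stand upside down on the tray floor, over 90 mm apart, each 70 to 140 mm from the rack's centre and bearing it (over 0.1 N). Rack level within 0.025 rad, within 25 mm of the tray's centre and 0.12 rad of its axis. Odd cups not moved over 30 mm. All at rest (all of step 1 and contact force between each of cup_a, cup_b, cup_c and drip_rack above 0.1 N and horizontal distance between cup_a and drip_rack between 0.07 and 0.14 m and linear speed of each of cup_a, cup_b, cup_c, drip_rack below 0.01 m/s and horizontal distance between cup_b and drip_rack between 0.07 and 0.14 m and horizontal distance between cup_c and drip_rack between 0.07 and 0.14 m and horizontal distance between cup_a and cup_b above 0.09 m and horizontal distance between each of cup_a, cup_b and cup_c above 0.09 m and angle between drip_rack's own z axis and vertical below 0.025 rad and height (world z) of drip_rack between 0.093 and 0.103 m and horizontal distance between drip_rack and drip_tray below 0.025 m and angle between the y axis of drip_rack and the y axis of drip_tray, either way round below 0.12 rad and angular speed of drip_rack below 0.05 rad/s); the robot touches nothing.
It fails at once if the shorter cup is moved by more than 30 mm or tipped over (distance of cup_short from where it was at the start of the episode above 0.03 m or angle between cup_short's own z axis and vertical below 2.7 rad).
It fails at once if the taller cup is moved by more than 30 mm or tipped over (distance of cup_high from where it was at the start of the episode above 0.03 m or angle between cup_high's own z axis and vertical below 2.7 rad).
It also fails if it takes over 118 s, if anything falls off the work surface, if the arm or the gripper's body presses on something with over 40 N, if the wrist force passes 120 N, or if a joint passes its speed limit or range.

## Working session

There is one attempt and no reset: what is moved stays moved. The work goes in short steps, Python scripts to look and compute and a tool call to move; the robot and the scene stay as the last step left them, time stands still between calls to the robot, and variables do not carry over. Pictures are saved under pics/ and viewed, at most 16 in all, crops included, and the job is handed in when it is done.

Besides the shell and the picture viewer there is one more tool, called after "Call:" as name(argument=value, ...), one argument or row to a line, values as JSON. drive_tool: Moves the arm, as the interface text tells. Its arguments: {"type":"object","properties":{"series":{"type":"array"},"hand":{"type":"number"}},"required":["series"]}

```bash
mkdir -p pics; python3 - <<'E'
from rig import observe, optics, r
import cv2
s=observe();print(s,r.grasp_offset)
for n in("scene","side"):
    c=optics.camera(n);print(n,{k:v for k,v in c.items() if k!="color"})
    cv2.imwrite(f"pics/{n}0.png",cv2.resize(c["color"][...,::-1],(800,600),interpolation=cv2.INTER_CUBIC))
c=optics.camera("wrist");print({k:v for k,v in c.items() if k!="color"})
E
```

```text
{'clock': 0.0, 'qpos': array([-1.37482402e+00,  4.86960268e-02,  9.75460237e-02,  1.62201161e+00,
       -3.38557487e-05,  1.44301107e+00]), 'joint_vel': array([ 1.30878228e-04,  3.22542448e-04, -3.89813797e-05,  6.34177072e-05,
        4.93886017e-04, -9.13194890e-04]), 'tau': array([-5.44989206e-06, -3.38777018e+01,  3.20017397e+01,  2.02572107e-02,
       -9.42482188e-05, -1.03170997e-06]), 'tcp_pos': array([ 0.1668792 , -0.49710071,  0.23011967]), 'orientation': array([-3.13924234e+00, -2.67847289e-04,  3.23757284e-01]), 'ft_force': array([-0.13418551,  0.0583474 , -1.10707558]), 'wrist_torque': array([-0.02311908, -0.00643552, -0.02200897]), 'grip_force': 0.0, 'opening': 0.9988066558403859} 0.0187
scene {'vfov': 42.64291476148399, 'cx': 260.6327468039504, 'cy': 184.15476542503453, 'origin': array([-0.49623132, -1.12482148,  0.96296209]), 'orientation': array([-2.10447156, -0.00549421, -0.7987176 ])}
side {'vfov': 47.36683313355196, 'cx': 251.30446501007006, 'cy': 194.3581959127003, 'origin': array([ 0.39870205, -1.23086823,  0.88041065]), 'orientation': array([-2.17246223, -0.00758295, -0.09684309])}
{'vfov': 69.01882092189665, 'cx': 253.80901517988448, 'cy': 188.16641513064738, 'T_tool_cam': array([[-1.36529553e-03, -9.61302104e-01, -2.75493012e-01,
         6.90551676e-02],
       [ 9.99997699e-01, -8.56672048e-04, -1.96655351e-03,
         1.10202387e-05],
       [ 1.65444486e-03, -2.75495064e-01,  9.61301062e-01,
        -1.42540072e-01],
       [ 0.00000000e+00,  0.00000000e+00,  0.00000000e+00,
         1.00000000e+00]])}
```

View pics/scene0.png

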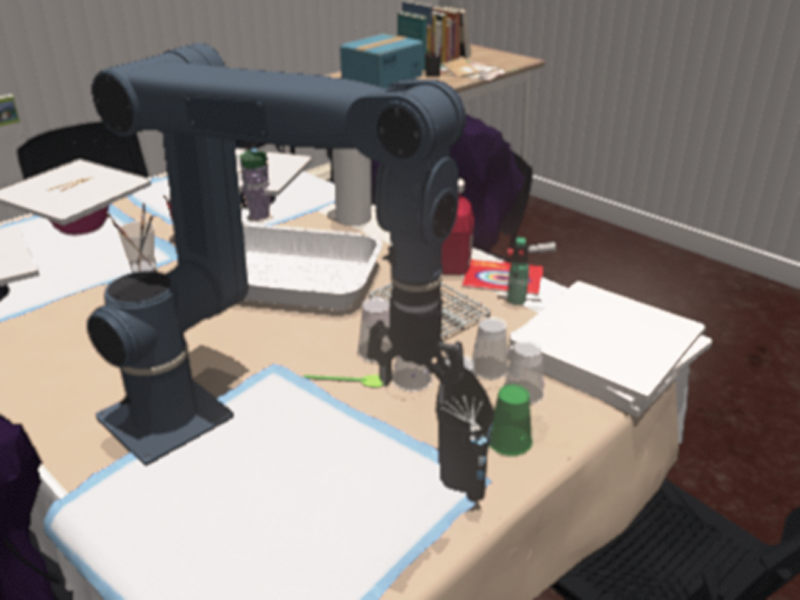

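View pics/side0.png

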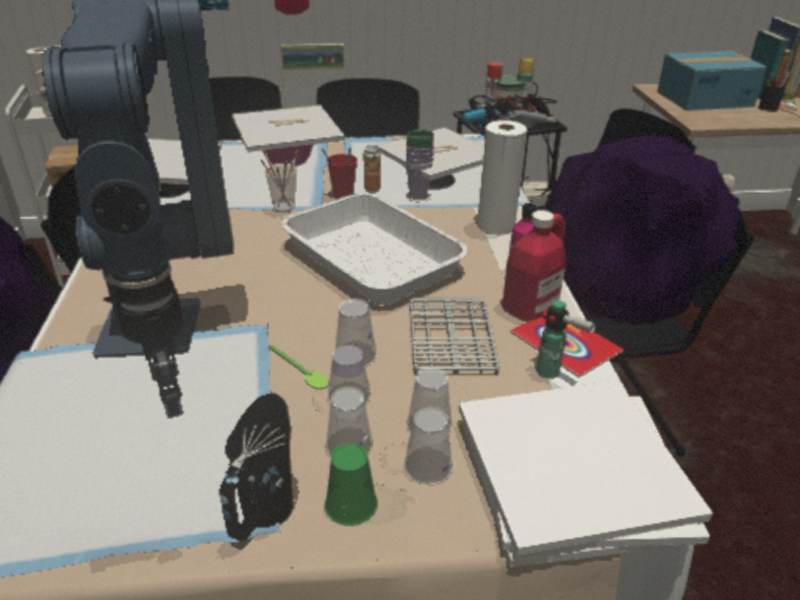

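The side view shows five clear cups (tops at about (355,307), (349,355), (348,397), (432,378), (430,417)) and a green look-alike at (350,455), which I will leave alone. I need an enlarged crop to find the purple and pink ones.

```bash
cat > h.py <<'E'
import numpy as np, cv2
from scipy.spatial.transform import Rotation as R
from rig import observe, optics, r
def cam(n):
    s=observe(); c=optics.camera(n)
    f=192/np.tan(np.radians(c["vfov"]/2)); c["K"]=np.array([[f,0,c["cx"]],[0,f,c["cy"]],[0,0,1]])
    if n=="wrist":
        T=np.eye(4);T[:3,:3]=R.from_euler("xyz",s["orientation"]).as_matrix();T[:3,3]=s["tcp_pos"]
        T=T@c["T_tool_cam"];c["M"],c["o"]=T[:3,:3],T[:3,3]
    else: c["M"],c["o"]=R.from_euler("xyz",c["orientation"]).as_matrix(),np.array(c["origin"])
    return c
def at(c,u,v,z):
    d=c["M"]@np.linalg.inv(c["K"])@[u,v,1]; return c["o"]+d*(z-c["o"][2])/d[2]
def proj(c,P):
    p=(np.atleast_2d(P)-c["o"])@c["M"]@c["K"].T; return p[:,:2]/p[:,2:]
def crop(c,u0,u1,v0,v1,k,name):
    cv2.imwrite("pics/"+name,cv2.resize(c["color"][v0:v1,u0:u1,::-1],None,fx=k,fy=k,interpolation=cv2.INTER_CUBIC))
E
python3 - <<'E'
from h import *
c=cam("side"); crop(c,190,315,185,315,4.6,"crop1.png"); crop(c,175,325,118,250,4.5,"crop2.png")
E
```

```text
(no output)
```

View pics/crop1.png

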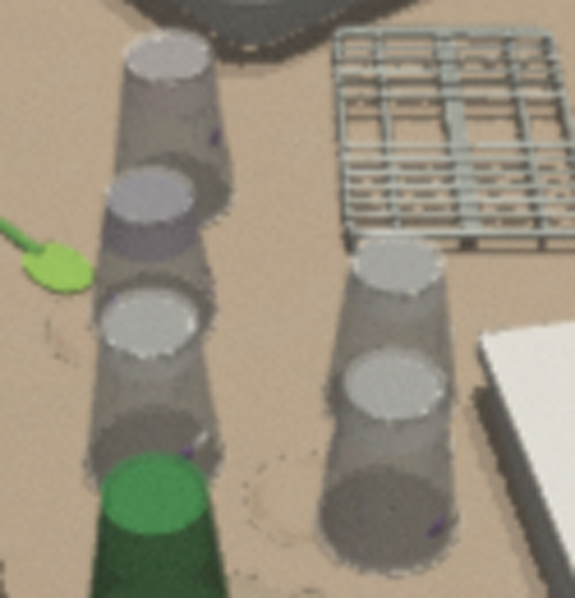

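View pics/crop2.png

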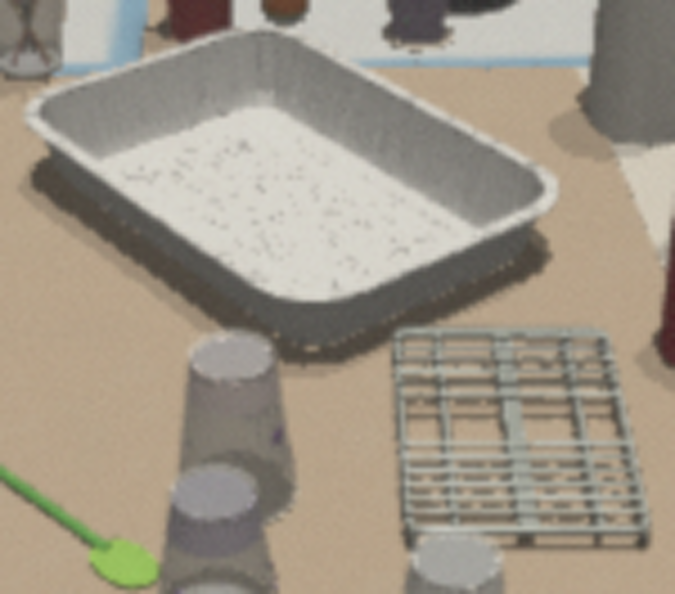

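Cup 2, with its top at crop1 (151,195), is tinted purple, so it's the short one. Cup 1 at (168,57) looks pinkish, so probably the tall one; I'll check that from its geometry. The green cup is not meant. Next I compute positions.

```bash
python3 - <<'E'
from h import *
from scipy.optimize import least_squares
np.set_printoptions(precision=4,suppress=True)
c=cam("side")
n1=lambda p:(190+p[0]/4.6-.39,185+p[1]/4.6-.39)
n2=lambda p:(175+p[0]/4.5-.39,118+p[1]/4.5-.39)
a=np.linspace(0,6.28,60)
for i,p in enumerate([(168,57),(151,195),(150,322),(397,265),(394,384)]):
    for h in(.1,.11,.12):
        P=at(c,*n1(p),h); rb=.045 if h==.12 else .043
        q=proj(c,np.c_[P[0]+rb*np.cos(a),P[1]+rb*np.sin(a),0*a]); q=(q+.39-[190,185])*4.6
        t=proj(c,np.c_[P[0]+.028*np.cos(a),P[1]+.028*np.sin(a),0*a+h]);t=(t+.39-[190,185])*4.6
        print(i+1,h,P[:2],"base xmin,xmax,ymax",q.min(0)[0],q.max(0),"top w",np.ptp(t,axis=0))
rk=[at(c,*n2(p),.018)[:2] for p in[(397,330),(605,330),(645,530),(408,530)]]
rk=np.array(rk);print("rack",rk,rk.mean(0),[np.linalg.norm(rk[i]-rk[i-1]) for i in range(4)],[np.degrees(np.arctan2(*(rk[i]-rk[i-1])[::-1])) for i in range(4)])
E=[[(60,150),(150,218),(250,290)],[(350,298),(440,262),(535,218)],[(60,90),(150,62),(235,35)],[(300,37),(400,90),(500,148)]]
E=[np.array([at(c,*n2(p),.069)[:2] for p in e]) for e in E]
def res(x):
    cx,cy,t=x; ux=np.array([np.cos(t),np.sin(t)]);uy=np.array([-ux[1],ux[0]]); o=np.array([cx,cy])
    return np.r_[(E[0]-o)@s[0][0](ux,uy)-s[0][1],(E[3]-o)@s[0][0](ux,uy)+s[0][1],(E[1]-o)@s[1][0](ux,uy)-s[1][1],(E[2]-o)@s[1][0](ux,uy)+s[1][1]]
# long edges E0,E3 normal = ux ; short edges E1,E2 normal = uy
best=None
for sx in(1,-1):
  for sy in(1,-1):
    s=[(lambda ux,uy:ux,sx*.1525),(lambda ux,uy:uy,sy*.217)]
    for t0 in np.arange(-3,3,.5):
      z=least_squares(res,[*np.vstack(E).mean(0),t0])
      if best is None or z.cost<best.cost:best=z
print("tray",best.x,np.degrees(best.x[2]),best.fun*1000)
E
```

```text
1 0.1 [ 0.4348 -0.1078] base xmin,xmax,ymax 110.51255076884358 [232.3913 211.7926] top w [82.6361 47.1291]
1 0.11 [ 0.4344 -0.1222] base xmin,xmax,ymax 110.38623000020424 [233.2884 225.1469] top w [83.7092 47.7412]
1 0.12 [ 0.4339 -0.1366] base xmin,xmax,ymax 107.36785672569015 [237.0798 240.64  ] top w [84.8106 48.3694]
2 0.1 [ 0.417 -0.256] base xmin,xmax,ymax 88.78249104079863 [222.226  362.5468] top w [90.8326 56.9236]
2 0.11 [ 0.4168 -0.2685] base xmin,xmax,ymax 88.7516696025957 [223.2579 376.4815] top w [92.0123 57.6629]
2 0.12 [ 0.4165 -0.281 ] base xmin,xmax,ymax 85.55788826717324 [227.4554 392.9386] top w [93.2229 58.4218]
3 0.1 [ 0.4115 -0.3713] base xmin,xmax,ymax 82.9116400291393 [226.8946 500.8688] top w [98.3588 66.7492]
3 0.11 [ 0.4114 -0.3824] base xmin,xmax,ymax 82.90969752720567 [227.9826 515.2232] top w [99.6362 67.6164]
3 0.12 [ 0.4112 -0.3934] base xmin,xmax,ymax 79.49764493609874 [232.4821 532.48  ] top w [100.9473  68.5063]
4 0.1 [ 0.5589 -0.3346] base xmin,xmax,ymax 321.2734068453778 [460.1574 438.5932] top w [94.7363 62.1544]
4 0.11 [ 0.5569 -0.3461] base xmi
[... 316 characters left out ...]
ase xmin,xmax,ymax 311.81273900446473 [461.6026 582.524 ] top w [103.09    72.6685]
5 0.12 [ 0.5393 -0.4538] base xmin,xmax,ymax 307.01477012467103 [464.955  600.1201] top w [104.4466  73.625 ]
rack [[ 0.5692  0.0364]
 [ 0.7317  0.0225]
 [ 0.7089 -0.2202]
 [ 0.5478 -0.206 ]] [ 0.6394 -0.0918] [np.float64(0.24333252384905035), np.float64(0.16310769337406428), np.float64(0.2436856288361952), np.float64(0.1616671197912764)] [np.float64(84.97101908304593), np.float64(-4.9052325316008325), np.float64(-95.36760355969595), np.float64(174.97223586871075)]
tray [ 0.4954  0.2375 -5.7064] -326.9534608201727 [ 4.6878  1.9361  2.1464 -5.5117 -0.7861 -2.4725  5.8084  2.7838  6.26
 -2.6479 -5.2792 -6.9251]
```

Call:
drive_tool(
  series=[0, 0, -0.1, -20, 0.366, -0.106, -0.1, -71.4, 0.366, -0.106, -0.1, -71.4, 0.366, -0.106, -0.1, -71.4, 0.366, -0.106, -0.1, -71.4, 0.366, -0.106, -0.1, -71.4, 0.366, -0.106, -0.1, -71.4, 0.366, -0.106, -0.1, -71.4, 0.366, -0.106, -0.1, -71.4, 0.366, -0.106, -0.1, -71.4, 0.366, -0.106, -0.1, -71.4, 0.366, -0.106, -0.1, -71.4, 0.366, -0.106, -0.1, -71.4, 0.366, -0.106, -0.1, -71.4, 0.366, -0.106, -0.1, -71.4, 0.366, -0.106, -0.1, -71.4],
)

```text
clock: 1.58
tcp_pos: [0.4791, -0.2818, 0.3312]
orientation: [-3.141, -0.0, 1.567]
ft_force: [0.4, -0.2, 0.5]
opening: 0.999
grip_force: 0.0
```

```bash
python3 - <<'E'
from h import *
c=cam("wrist"); crop(c,0,512,0,384,1.56,"w1.png"); print(observe()["tcp_pos"],observe()["orientation"])
for P in [(.434,-.122,.11),(.417,-.256,.1),(.411,-.382,.11),(.557,-.346,.11),(.541,-.4436,.11)]: print(proj(c,P)*1.56)
E
```

```text
[ 0.47924622 -0.28170431  0.33129233] [-3.14131778e+00 -9.15164630e-06  1.56755231e+00]
[[335.98506338  44.0646283 ]]
[[324.31202589 223.16463571]]
[[322.89425853 363.75257616]]
[[485.3881348  325.82070247]]
[[463.21805995 422.76155694]]
```

View pics/w1.png

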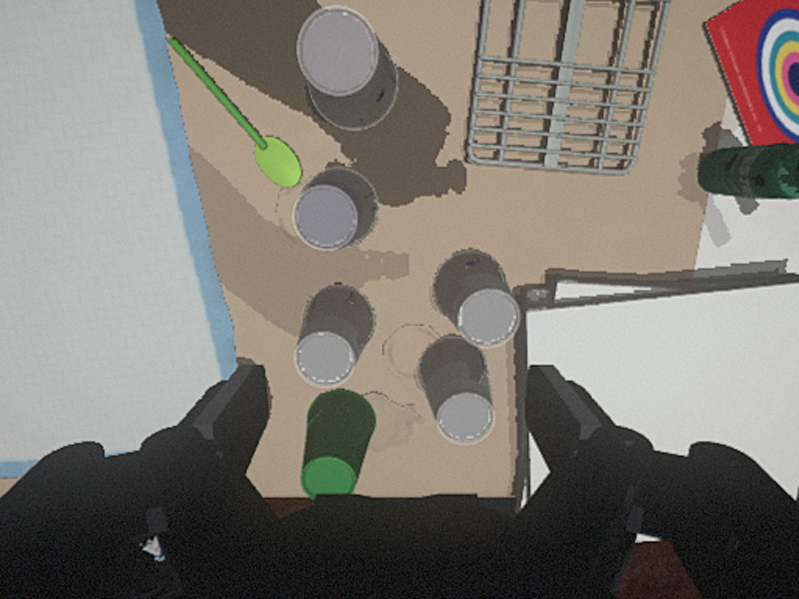

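The wrist view shows the tall, faintly pink cup at (337,50), the short purple one at (326,216), and the three equal clear cups at (325,357), (488,317) and (465,416). The green look-alike is at (330,478). I refine the three cups' positions from this view.

```bash
python3 - <<'E'
from h import *
c=cam("wrist"); im=c["color"].astype(int)
for n,p in dict(high=(337,50),short=(326,216),A=(325,357),B=(488,317),C=(465,416)).items():
    u,v=np.array(p)/1.56-.2; h=dict(high=.12,short=.1).get(n,.11)
    k=im[int(v)-8:int(v)+8,int(u)-8:int(u)+8].mean((0,1)); print(n,at(c,u,v,h).round(4),k.round())
print("rack gap ctr bar",at(c,566/1.56,60/1.56,.02))
# tray edges in side view (bar direction in wrist)
print(at(c,572/1.56-.2,2/1.56,.02),at(c,551/1.56-.2,165/1.56,.02))
E
```

```text
high [ 0.4357 -0.128   0.12  ] [148. 144. 147.]
short [ 0.4186 -0.2496  0.1   ] [137. 136. 141.]
A [ 0.4132 -0.375   0.11  ] [152. 152. 152.]
B [ 0.5588 -0.3374  0.11  ] [152. 152. 152.]
C [ 0.5423 -0.436   0.11  ] [152. 152. 151.]
rack gap ctr bar [ 0.63864956 -0.11400501  0.02      ]
[ 0.63894811 -0.06642425  0.02      ] [ 0.63304658 -0.20859785  0.02      ]
```

The colours back this up: purple (137,136,141), pinkish (148,144,147), and neutral for A, B and C. I pick A first.

Call:
drive_tool(
  series=[-0.0935, -0.0655, 0.05, 0, -0.0935, -0.0655, 0.1, 0, -0.0935, -0.0655, 0.1, 0, -0.0935, -0.0655, 0.1, 0, -0.0935, -0.0655, 0.14, 0, -0.0935, -0.0655, 0.18, 0, -0.0935, -0.0655, 0.21, 0, -0.0935, -0.0655, 0.24, 0, -0.0935, -0.0655, 0.26, 0, -0.0935, -0.0655, 0.27, 0, -0.0935, -0.0655, 0.27, 0, -0.0935, -0.0655, 0.27, 0],
)

```text
clock: 2.68
tcp_pos: [0.4145, -0.3745, 0.0617]
orientation: [-3.142, 0.0, 1.569]
ft_force: [-0.5, -0.3, -0.1]
opening: 1.001
grip_force: 0.0
```

Call:
drive_tool(
  series=[0, 0, 0, 0, 0, 0, 0, 0, 0, 0, 0, 0, 0, 0, 0, 0, 0, 0, 0, 0, 0, 0, 0, 0, 0, 0, 0, 0, 0, 0, 0, 0],
  hand=0.05,
)

```text
clock: 3.35
tcp_pos: [0.4165, -0.3761, 0.065]
orientation: [3.137, 0.005, 1.57]
ft_force: [0.5, 0.6, 6.7]
opening: 0.734
grip_force: 65.7
```

Call:
drive_tool(
  series=[0, 0, -0.02, 0, 0, 0, -0.05, 0, 0, 0, -0.09, 0, 0, 0, -0.13, 0, 0.02, 0, -0.17, 0, 0.05, 0.01, -0.2, 0, 0.09, 0.02, -0.22, -3, 0.13, 0.03, -0.24, -6, 0.17, 0.03, -0.25, -9, 0.21, 0.04, -0.25, -12, 0.25, 0.04, -0.25, -15, 0.29, 0.05, -0.25, -18, 0.33, 0.05, -0.25, -21, 0.37, 0.06, -0.25, -24, 0.41, 0.06, -0.25, -27, 0.45, 0.07, -0.25, -30, 0.48, 0.075, -0.25, -33, 0.5, 0.075, -0.25, -33, 0.5, 0.075, -0.25, -33, 0.5, 0.075, -0.25, -33],
)

```text
clock: 5.02
tcp_pos: [0.4901, 0.1267, 0.312]
orientation: [3.141, 0.001, 2.149]
ft_force: [-0.0, 0.1, -0.2]
opening: 0.735
grip_force: 65.1
```

```bash
python3 - <<'E'
from h import *
c=cam("wrist"); crop(c,0,512,0,384,1.56,"w2.png"); s=observe();print(s["tcp_pos"],s["orientation"])
E
```

```text
[0.49023275 0.1256765  0.31202558] [3.14090124e+00 1.20501421e-03 2.14678549e+00]
```

View pics/w2.png

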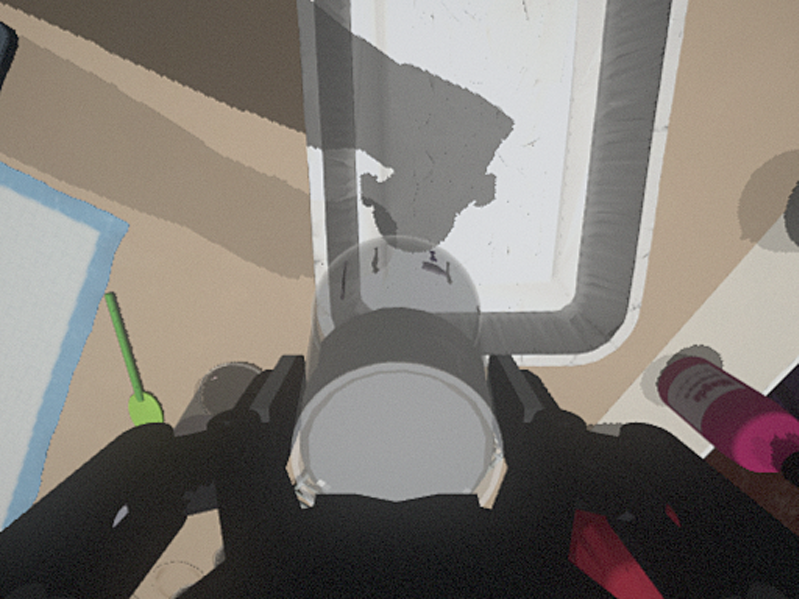

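The cup is held upright. The tray rim's outer edges run left (303,60)–(317,270), right (683,30)–(652,240), and near at y≈363.

```bash
python3 - <<'E'
from h import *
np.set_printoptions(precision=4,suppress=True)
c=cam("wrist"); f=lambda p,z=.069:at(c,p[0]/1.56-.2,p[1]/1.56-.2,z)[:2]
L=[f(p) for p in[(303,60),(309,160),(317,270)]];Rr=[f(p) for p in[(683,30),(669,130),(652,240)]];N=[f((500,363)),f((560,364))]
for e in(L,Rr,N): d=e[-1]-e[0]; print(e,np.degrees(np.arctan2(d[1],d[0])))
t=np.radians(33);ux=np.array([np.cos(t),np.sin(t)]);uy=np.array([-ux[1],ux[0]])
l=np.mean([p@ux for p in L]);q=np.mean([p@ux for p in Rr]);n=np.mean([p@uy for p in N])
print(l,q,q-l,n,"centre",(l+q)/2*ux+(n+.217)*uy)
E
```

```text
[array([0.3437, 0.2142]), array([0.3856, 0.1505]), array([0.4391, 0.0716])] -56.22061535214554
[array([0.5835, 0.3948]), array([0.625 , 0.3339]), array([0.6756, 0.2571])] -56.223043431549094
[array([0.6334, 0.0878]), array([0.6827, 0.1184])] 31.84351893546133
0.40582822121116346 0.7056755742806402 0.29984735306947674 -0.2718862178379685 centre [0.496  0.2567]
```

Call:
drive_tool(
  series=[0.03, 0.02, 0, 0, 0.07, 0.02, 0, 0, 0.11, 0.02, 0, 0, 0.15, 0.02, 0, 0, 0.175, 0.02, 0, 0, 0.188, 0.02, 0, 0, 0.188, 0.02, 0, 0, 0.188, 0.02, 0, 0, 0.188, 0.02, 0, 0],
)

```text
clock: 5.87
tcp_pos: [0.4055, 0.293, 0.3115]
orientation: [3.141, 0.001, 2.144]
ft_force: [-0.2, -0.5, 0.5]
opening: 0.732
grip_force: 65.1
```

```bash
python3 - <<'E'
from h import *
c=cam("wrist"); crop(c,0,512,0,384,1.56,"w3.png"); s=observe();print(s["tcp_pos"],s["orientation"])
E
```

```text
[0.40555642 0.29295638 0.31143864] [3.14138794e+00 6.13702746e-04 2.14341571e+00]
```

View pics/w3.png

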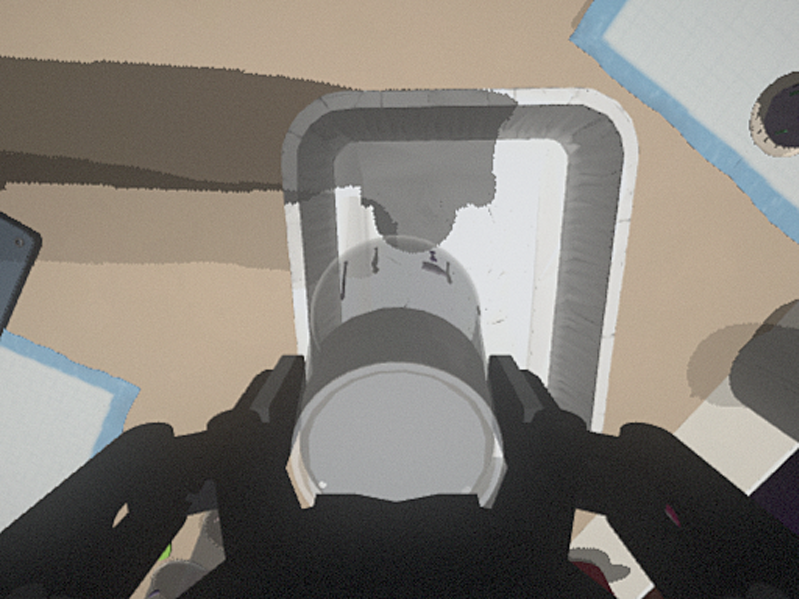

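The far end of the tray shows: far rim y≈90 between (350,90) and (560,88), left outer edge (284,170)–(302,340), and right (636,170)–(613,340).

```bash
python3 - <<'E'
from h import *
np.set_printoptions(precision=4,suppress=True)
c=cam("wrist"); f=lambda p,z=.069:at(c,p[0]/1.56-.2,p[1]/1.56-.2,z)[:2]
L=[f(p) for p in[(285,180),(302,345)]];Rr=[f(p) for p in[(635,180),(613,345)]];N=[f((350,90)),f((560,88))]
for e in(L,Rr,N): d=e[-1]-e[0]; print(e,np.degrees(np.arctan2(d[1],d[0])))
t=np.radians(33.5);ux=np.array([np.cos(t),np.sin(t)]);uy=np.array([-ux[1],ux[0]])
l=np.mean([p@ux for p in L]);q=np.mean([p@ux for p in Rr]);n=np.mean([p@uy for p in N])
print(l,q,q-l,n,"centre",(l+q)/2*ux+(n-.217)*uy)
E
```

```text
[array([0.2918, 0.2929]), array([0.3785, 0.1681])] -55.19607437682805
[array([0.5436, 0.4547]), array([0.6274, 0.328 ])] -56.526108303980095
[array([0.3021, 0.3834]), array([0.4443, 0.4767])] 33.24034986986172
0.4066757735721735 0.7042600373973719 0.29758426382519837 0.1526097275432765 centre [0.4987 0.2529]
```

Call:
drive_tool(
  series=[0.003, 0.0035, 0.04, 0, 0.003, 0.0035, 0.08, 0, 0.003, 0.0035, 0.12, 0, 0.003, 0.0035, 0.16, 0, 0.003, 0.0035, 0.19, 0, 0.003, 0.0035, 0.21, 0, 0.003, 0.0035, 0.225, 0, 0.003, 0.0035, 0.235, 0, 0.003, 0.0035, 0.239, 0, 0.003, 0.0035, 0.242, 0, 0.003, 0.0035, 0.242, 0, 0.003, 0.0035, 0.242, 0],
)

```text
clock: 6.97
tcp_pos: [0.407, 0.2991, 0.0706]
orientation: [3.139, 0.0, 2.146]
ft_force: [0.1, -0.1, 0.6]
opening: 0.734
grip_force: 65.1
```

Call:
drive_tool(
  series=[0, 0, 0.001, 0, 0, 0, 0.002, 0, 0, 0, 0.0025, 0, 0, 0, 0.0025, 0],
)

```text
clock: 7.3
tcp_pos: [0.4063, 0.2992, 0.0674]
orientation: [3.14, -0.0, 2.146]
ft_force: [0.7, -0.3, 1.0]
opening: 0.734
grip_force: 65.3
```

Contact is imminent (expected at 0.067). I release, rise, and go back for cup B.

Call:
drive_tool(
  series=[0, 0, 0, 0, 0, 0, 0, 0, 0, 0, 0, 0, 0, 0, 0, 0, 0, 0, 0, 0, 0, 0, -0.01, 0, 0, 0, -0.03, 0, 0, 0, -0.06, 0, 0, 0, -0.1, 0, 0, 0, -0.14, 0, 0, 0, -0.18, 0, 0, 0, -0.22, 0, 0, 0, -0.22, 0, 0, 0, -0.22, 0],
  hand=0.0854,
)

```text
clock: 8.47
tcp_pos: [0.4076, 0.2997, 0.2916]
orientation: [3.133, 0.001, 2.146]
ft_force: [-0.3, -0.2, -0.4]
opening: 0.998
grip_force: 0.0
```

```bash
python3 - <<'E'
from h import *
c=cam("wrist"); crop(c,0,512,0,384,1.56,"w4.png"); s=observe();print(s["tcp_pos"],s["orientation"]); print(proj(c,(.407,.298,.112))*1.56)
E
```

```text
[0.40667307 0.29915743 0.28878675] [3.13775804e+00 3.03680773e-04 2.14590424e+00]
[[393.06717527 267.15907419]]
```

View pics/w4.png

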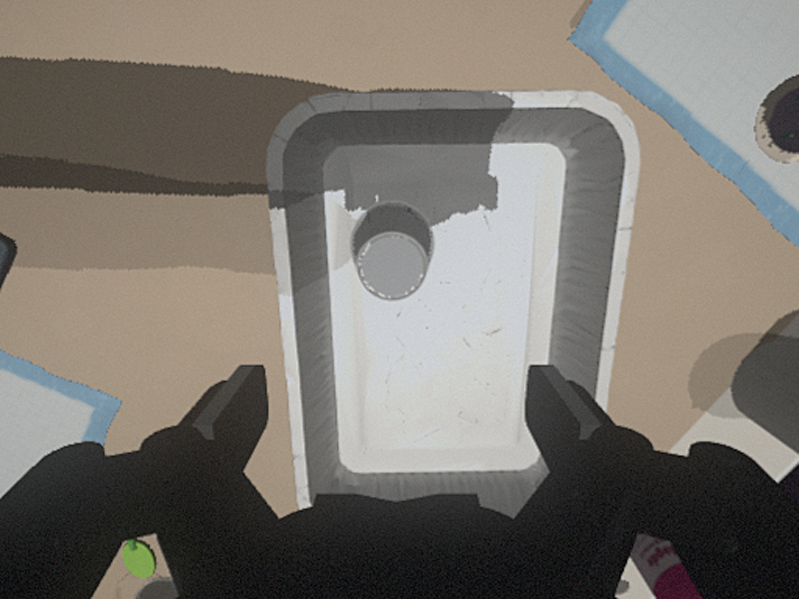

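Cup A stands at (393,265) as predicted. Now to hover over B, with a diagonal grasp to avoid the white stack.

Call:
drive_tool(
  series=[-0.038, -0.0135, 0, -1, -0.076, -0.027, 0, -2, -0.114, -0.0405, 0, -3, -0.152, -0.054, 0, -4, -0.19, -0.0675, 0, -5, -0.228, -0.081, 0, -6, -0.266, -0.0945, 0, -7, -0.304, -0.108, 0, -8, -0.342, -0.1215, 0, -9, -0.38, -0.135, 0, -10, -0.418, -0.1485, 0, -11, -0.456, -0.162, 0, -12, -0.494, -0.1755, 0, -13, -0.532, -0.189, 0, -14, -0.57, -0.2025, 0, -15, -0.6, -0.213, 0, -15, -0.6165, -0.219, 0, -15, -0.6165, -0.219, 0, -15, -0.6165, -0.219, 0, -15],
)

```text
clock: 10.1
tcp_pos: [0.5566, -0.3381, 0.2835]
orientation: [-3.141, -0.006, 2.406]
ft_force: [0.6, 1.4, 0.5]
opening: 0.999
grip_force: 0.0
```

```bash
python3 - <<'E'
from h import *
c=cam("wrist"); crop(c,0,512,0,384,1.56,"w5.png"); s=observe();print(s["tcp_pos"],s["orientation"]); print(proj(c,[(.5588,-.3374,.11),(.5423,-.436,.11)])*1.56)
E
```

```text
[ 0.55680975 -0.33710333  0.28464137] [ 3.14151273 -0.00448562  2.40729648]
[[399.4033212  270.67427798]
 [290.93657348 338.73213969]]
```

View pics/w5.png

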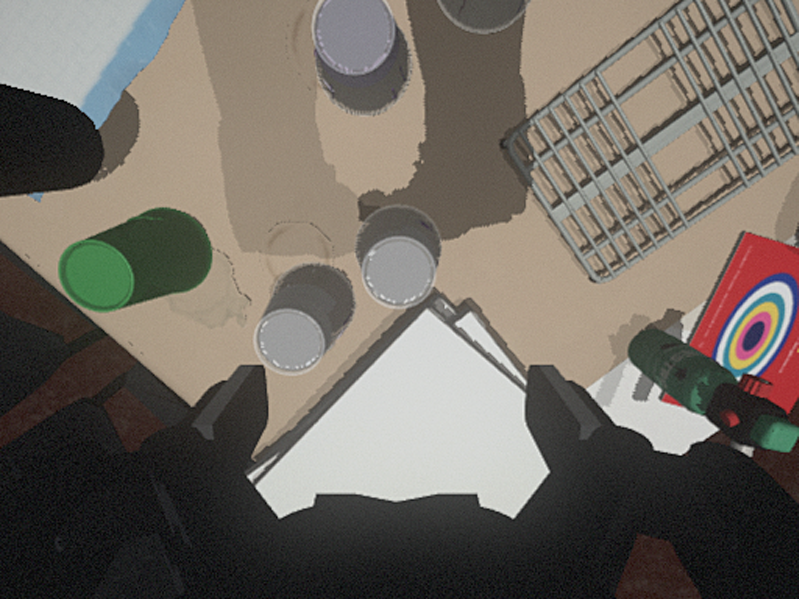

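Both cups match their predictions, and the finger paths are clear of the stack corner at (435,300) and of C at (291,341). I descend and grip.

Call:
drive_tool(
  series=[-0.0015, 0.001, 0.04, 0, -0.0015, 0.001, 0.08, 0, -0.0015, 0.001, 0.12, 0, -0.0015, 0.001, 0.16, 0, -0.0015, 0.001, 0.19, 0, -0.0015, 0.001, 0.21, 0, -0.0015, 0.001, 0.222, 0, -0.0015, 0.001, 0.222, 0, -0.0015, 0.001, 0.222, 0],
)

```text
clock: 10.9
tcp_pos: [0.5592, -0.3368, 0.0652]
orientation: [3.142, -0.0, 2.409]
ft_force: [-0.3, -0.2, 0.3]
opening: 1.001
grip_force: 0.0
```

Call:
drive_tool(
  series=[0, 0, 0, 0, 0, 0, 0, 0, 0, 0, 0, 0, 0, 0, 0, 0, 0, 0, 0, 0, 0, 0, 0, 0, 0, 0, 0, 0, 0, 0, 0, 0],
  hand=0.05,
)

```text
clock: 11.57
tcp_pos: [0.5615, -0.3395, 0.069]
orientation: [3.141, 0.007, 2.408]
ft_force: [0.1, 0.6, 6.5]
opening: 0.72
grip_force: 65.4
```

Call:
drive_tool(
  series=[0, 0, -0.02, 0, 0, 0, -0.05, 0, 0, 0, -0.09, 0, 0, 0, -0.13, 0, 0, 0, -0.17, 0, 0.02, 0.018, -0.2, 0, 0.045, 0.041, -0.2, 1, 0.072, 0.066, -0.2, 2, 0.1, 0.092, -0.2, 3, 0.129, 0.118, -0.2, 4, 0.158, 0.145, -0.2, 5, 0.188, 0.172, -0.2, 6, 0.218, 0.199, -0.2, 7, 0.248, 0.227, -0.2, 8, 0.278, 0.254, -0.2, 9, 0.308, 0.282, -0.2, 10, 0.338, 0.309, -0.2, 11, 0.368, 0.336, -0.2, 12, 0.398, 0.364, -0.2, 13, 0.428, 0.391, -0.2, 14],
)

```text
clock: 13.23
tcp_pos: [0.5032, 0.2412, 0.2662]
orientation: [3.139, 0.001, 2.162]
ft_force: [0.8, 0.6, 0.5]
opening: 0.721
grip_force: 64.7
```

Call:
drive_tool(
  series=[0.033, 0.019, 0, 0, 0.066, 0.037, 0, 0, 0.09, 0.051, 0, 0, 0.1, 0.0565, 0.02, 0.5, 0.1, 0.0565, 0.05, 0.5, 0.1, 0.0565, 0.09, 0.5, 0.1, 0.0565, 0.12, 0.5, 0.1, 0.0565, 0.15, 0.5, 0.1, 0.0565, 0.17, 0.5, 0.1, 0.0565, 0.182, 0.5, 0.1, 0.0565, 0.19, 0.5, 0.1, 0.0565, 0.19, 0.5, 0.1, 0.0565, 0.19, 0.5],
)

```text
clock: 14.32
tcp_pos: [0.4952, 0.3539, 0.0762]
orientation: [3.14, 0.0, 2.154]
ft_force: [-0.2, -0.1, -0.6]
opening: 0.723
grip_force: 64.7
```

Call:
drive_tool(
  series=[0, 0, 0.002, 0, 0, 0, 0.004, 0, 0, 0, 0.005, 0, 0, 0, 0.005, 0, 0, 0, 0.005, 0],
)

```text
clock: 14.73
tcp_pos: [0.4953, 0.3543, 0.0713]
orientation: [3.139, -0.0, 2.155]
ft_force: [-0.2, 1.2, 3.8]
opening: 0.725
grip_force: 65.3
```

Call:
drive_tool(
  series=[0, 0, 0, 0, 0, 0, 0, 0, 0, 0, 0, 0, 0, 0, 0, 0, 0, 0, 0, 0, 0, 0, -0.01, 0, 0, 0, -0.03, 0, 0, 0, -0.06, 0, 0, 0, -0.1, 0, 0, 0, -0.14, 0, 0, 0, -0.18, 0, 0, 0, -0.21, 0, 0, 0, -0.21, 0, 0, 0, -0.21, 0],
  hand=0.0854,
)

```text
clock: 15.9
tcp_pos: [0.4957, 0.3543, 0.2841]
orientation: [3.134, 0.001, 2.155]
ft_force: [-0.5, -0.3, -0.5]
opening: 1.0
grip_force: 0.0
```

```bash
python3 - <<'E'
from h import *
c=cam("wrist"); crop(c,0,512,0,384,1.56,"w6.png"); s=observe();print(s["tcp_pos"],s["orientation"]); print(proj(c,[(.407,.298,.112),(.4945,.3543,.112)])*1.56)
E
```

```text
[0.49490453 0.353836   0.28143047] [3.13858311e+00 2.51947234e-04 2.15460435e+00]
[[252.44794489 265.82742064]
 [393.86845922 267.05745223]]
```

View pics/w6.png

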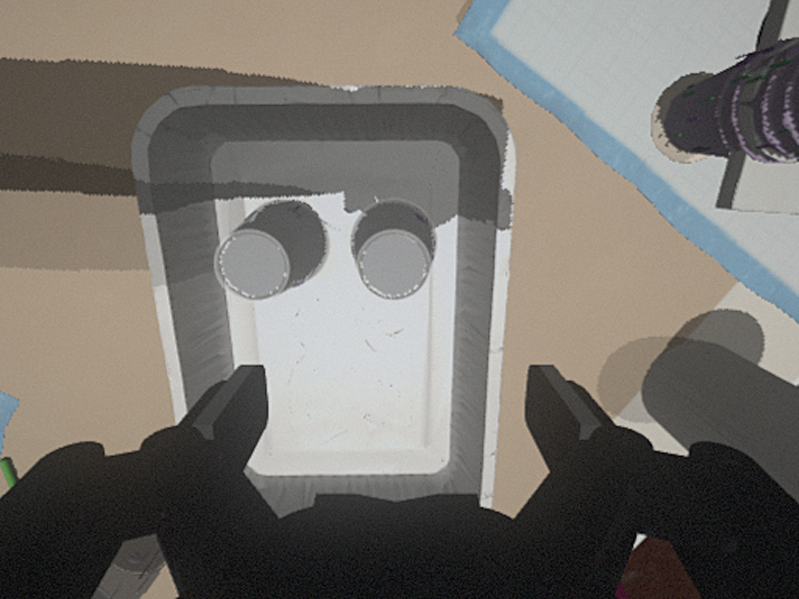

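Both cups stand as planned. Off to cup C.

Call:
drive_tool(
  series=[-0.0355, -0.0205, 0, -2, -0.071, -0.041, 0, -4, -0.1065, -0.0615, 0, -6, -0.142, -0.082, 0, -8, -0.1775, -0.1025, 0, -10, -0.213, -0.123, 0, -12, -0.2485, -0.1435, 0, -14, -0.284, -0.164, 0, -16, -0.3195, -0.1845, 0, -18, -0.355, -0.205, 0, -20, -0.3905, -0.2255, 0, -22, -0.426, -0.246, 0.01, -24, -0.461, -0.266, 0.02, -26, -0.496, -0.286, 0.03, -28, -0.531, -0.306, 0.04, -30, -0.566, -0.3265, 0.05, -32, -0.6, -0.346, 0.06, -34, -0.635, -0.366, 0.06, -36, -0.665, -0.383, 0.06, -36.6, -0.6855, -0.3954, 0.06, -36.6],
)

```text
clock: 17.62
tcp_pos: [0.5405, -0.4389, 0.2155]
orientation: [3.14, -0.005, 2.791]
ft_force: [0.1, 0.7, 0.7]
opening: 1.0
grip_force: 0.0
```

Call:
drive_tool(
  series=[0, 0, 0, 0, 0, 0, 0, 0],
)

```text
clock: 17.78
tcp_pos: [0.5409, -0.4369, 0.2159]
orientation: [3.139, -0.006, 2.791]
ft_force: [-1.4, 1.3, -0.3]
opening: 0.998
grip_force: 0.0
```

Call:
drive_tool(
  series=[-0.001, 0.001, 0.03, 0, -0.001, 0.001, 0.06, 0, -0.001, 0.001, 0.1, 0, -0.001, 0.001, 0.13, 0, -0.001, 0.001, 0.145, 0, -0.001, 0.001, 0.153, 0, -0.001, 0.001, 0.153, 0, -0.001, 0.001, 0.153, 0],
)

```text
clock: 18.45
tcp_pos: [0.5439, -0.4347, 0.0674]
orientation: [3.141, 0.0, 2.795]
ft_force: [-0.3, 0.6, 0.7]
opening: 1.005
grip_force: 0.0
```

Call:
drive_tool(
  series=[0, 0, 0, 0, 0, 0, 0, 0, 0, 0, 0, 0, 0, 0, 0, 0, 0, 0, 0, 0, 0, 0, 0, 0, 0, 0, 0, 0, 0, 0, 0, 0],
  hand=0.05,
)

```text
clock: 19.12
tcp_pos: [0.5454, -0.4373, 0.0708]
orientation: [-3.139, 0.006, 2.793]
ft_force: [-0.6, 0.5, 6.5]
opening: 0.712
grip_force: 65.2
```

Call:
drive_tool(
  series=[0, 0, -0.02, 0, 0, 0, -0.05, 0, 0, 0, -0.08, 0, 0, 0, -0.11, 0, 0.007, 0.018, -0.14, 2, 0.019, 0.053, -0.16, 4, 0.032, 0.088, -0.17, 6, 0.045, 0.123, -0.17, 8, 0.057, 0.158, -0.17, 10, 0.07, 0.194, -0.17, 12, 0.083, 0.229, -0.17, 14, 0.096, 0.265, -0.17, 16, 0.109, 0.3, -0.17, 18, 0.121, 0.335, -0.17, 20, 0.134, 0.37, -0.17, 22, 0.147, 0.405, -0.17, 24, 0.16, 0.441, -0.17, 27, 0.172, 0.476, -0.17, 30, 0.185, 0.511, -0.17, 33, 0.197, 0.545, -0.17, 36.5],
)

```text
clock: 20.78
tcp_pos: [0.5444, 0.1458, 0.238]
orientation: [3.14, 0.001, 2.154]
ft_force: [0.1, -0.6, -0.9]
opening: 0.721
grip_force: 64.6
```

Call:
drive_tool(
  series=[0, 0, 0, 0],
)

```text
clock: 20.87
tcp_pos: [0.5439, 0.1501, 0.2376]
orientation: [3.138, -0.003, 2.162]
ft_force: [-0.6, -0.5, -0.7]
opening: 0.71
grip_force: 64.6
```

Call:
drive_tool(
  series=[0.02, 0.013, 0, 0, 0.031, 0.0204, 0.02, 0, 0.031, 0.0204, 0.05, 0, 0.031, 0.0204, 0.09, 0, 0.031, 0.0204, 0.12, 0, 0.031, 0.0204, 0.145, 0, 0.031, 0.0204, 0.156, 0, 0.031, 0.0204, 0.16, 0, 0.031, 0.0204, 0.16, 0, 0.031, 0.0204, 0.16, 0],
)

```text
clock: 21.7
tcp_pos: [0.5457, 0.181, 0.079]
orientation: [3.138, 0.001, 2.156]
ft_force: [0.2, 0.2, -0.4]
opening: 0.717
grip_force: 64.6
```

Call:
drive_tool(
  series=[0.0015, 0, 0.002, 0, 0.0015, 0, 0.004, 0, 0.0015, 0, 0.006, 0, 0.0015, 0, 0.006, 0, 0.0015, 0, 0.006, 0],
)

```text
clock: 22.12
tcp_pos: [0.5447, 0.1827, 0.0732]
orientation: [3.138, 0.001, 2.157]
ft_force: [-1.0, 0.8, 5.4]
opening: 0.716
grip_force: 65.5
```

Call:
drive_tool(
  series=[0, 0, 0, 0, 0, 0, 0, 0, 0, 0, 0, 0, 0, 0, 0, 0, 0, 0, 0, 0, 0, 0, -0.01, 0, 0, 0, -0.03, 0, 0, 0, -0.06, 0, 0, 0, -0.1, 0, 0, 0, -0.14, 0, 0, 0, -0.18, 0, 0, 0, -0.21, 0, 0, 0, -0.21, 0, 0, 0, -0.21, 0],
  hand=0.0854,
)

```text
clock: 23.28
tcp_pos: [0.5449, 0.1824, 0.2849]
orientation: [3.135, 0.003, 2.156]
ft_force: [0.2, -0.6, -1.0]
opening: 1.003
grip_force: 0.0
```

```bash
python3 - <<'E'
from h import *
c=cam("wrist"); crop(c,0,512,0,384,1.56,"w7.png"); s=observe();print(s["tcp_pos"],s["orientation"]); print(proj(c,[(.407,.298,.112),(.4945,.3543,.112),(.5443,.183,.112)])*1.56)
E
```

```text
[0.54398768 0.18224062 0.28228874] [3.13900020e+00 1.09389595e-03 2.15640654e+00]
[[ 3.13864458e+02 -4.00852253e-01]
 [ 4.78763166e+02  2.42404637e+00]
 [ 3.95153299e+02  2.66167298e+02]]
```

View pics/w7.png

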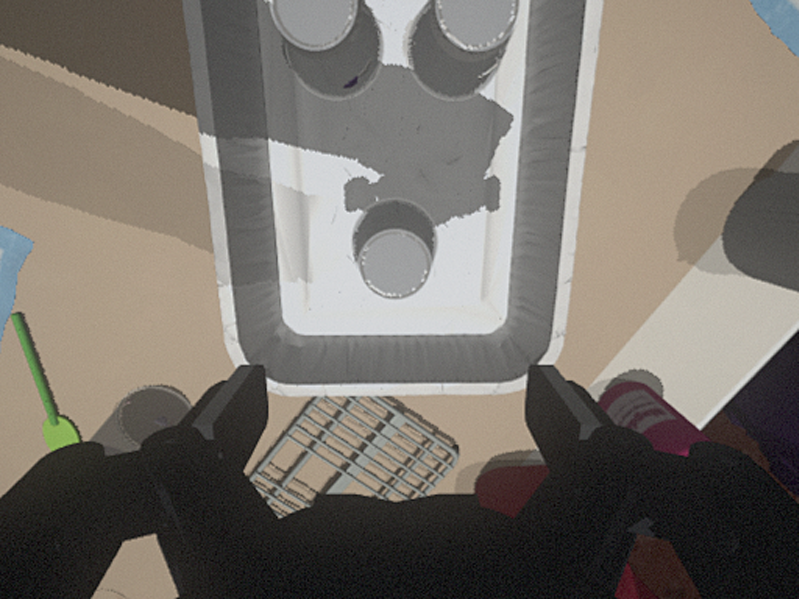

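All three cups are in place (tops at (315,15), (477,15), (395,265)). Now the rack.

Call:
drive_tool(
  series=[-0.035, -0.009, 0, 4, -0.07, -0.0175, 0, 8, -0.105, -0.026, 0, 12, -0.14, -0.035, 0, 16, -0.175, -0.044, 0, 20, -0.21, -0.053, 0, 24, -0.245, -0.0615, 0, 28, -0.265, -0.067, 0, 33, -0.2776, -0.0698, 0, 38.5, -0.2776, -0.0698, 0, 38.5, -0.2776, -0.0698, 0, 38.5, -0.2776, -0.0698, 0, 38.5],
  hand=0.034,
)

```text
clock: 24.33
tcp_pos: [0.638, -0.0867, 0.2796]
orientation: [-3.139, -0.001, 1.487]
ft_force: [-1.0, 0.4, 1.0]
opening: 0.397
grip_force: 0.0
```

```bash
python3 - <<'E'
from h import *
c=cam("wrist"); crop(c,0,512,0,384,1.56,"w8.png"); s=observe();print(s["tcp_pos"],s["orientation"],s["opening"])
E
```

```text
[ 0.63809202 -0.0864371   0.2802086 ] [-3.14000646e+00 -7.25747289e-04  1.48730433e+00] 0.39527388012070735
```

View pics/w8.png

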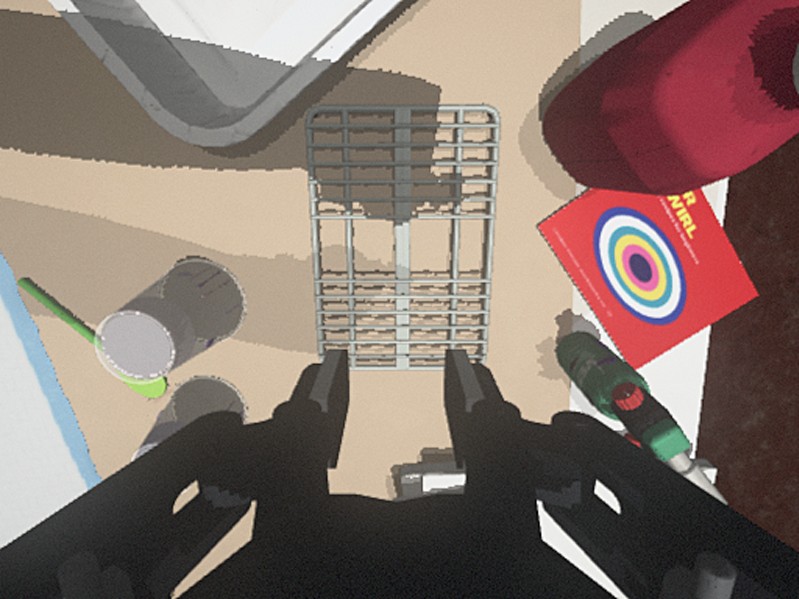

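The rack is right way up. Frame corners are (308,106), (498,107), (486,367), (322,367), and the bar runs (402,110)–(403,365) with the gap at rows 217–272.

```bash
python3 - <<'E'
from h import *
np.set_printoptions(precision=4,suppress=True)
c=cam("wrist"); f=lambda p,z=.019:at(c,p[0]/1.56-.2,p[1]/1.56-.2,z)[:2]
Q=np.array([f(p) for p in[(308,106),(498,107),(486,367),(322,367)]]);print(Q,Q.mean(0),[np.linalg.norm(Q[i]-Q[i-1]) for i in range(4)])
g=[f((402,217)),f((403,272))];b=[f((402,110)),f((403,365))];d=b[0]-b[1]
print("gap",g,np.mean(g,0),"bar",b,np.mean(b,0),np.degrees(np.arctan2(d[1],d[0])))
E
```

```text
[[ 0.5715  0.042 ]
 [ 0.7339  0.0273]
 [ 0.7167 -0.2158]
 [ 0.5513 -0.2019]] [ 0.6434 -0.0871] [np.float64(0.24468975455434522), np.float64(0.16313565374468872), np.float64(0.24373395060956798), np.float64(0.16595470307335045)]
gap [array([ 0.6442, -0.0589]), array([ 0.641 , -0.1105])] [ 0.6426 -0.0847] bar [array([0.6516, 0.032 ]), array([ 0.6332, -0.2065])] [ 0.6424 -0.0873] 85.58701588009086
```

Call:
drive_tool(
  series=[0, 0.0048, 0.04, -0.3, 0, 0.0048, 0.08, -0.3, 0, 0.0048, 0.12, -0.3, 0, 0.0048, 0.16, -0.3, 0, 0.0048, 0.19, -0.3, 0, 0.0048, 0.215, -0.3, 0, 0.0048, 0.235, -0.3, 0, 0.0048, 0.245, -0.3, 0, 0.0048, 0.255, -0.3, 0, 0.0048, 0.263, -0.3, 0, 0.0048, 0.268, -0.3, 0, 0.0048, 0.271, -0.3, 0, 0.0048, 0.271, -0.3, 0, 0.0048, 0.271, -0.3],
)

```text
clock: 25.6
tcp_pos: [0.6442, -0.0884, 0.0108]
orientation: [3.14, 0.0, 1.49]
ft_force: [-0.6, 0.5, 0.4]
opening: 0.4
grip_force: 0.0
```

Call:
drive_tool(
  series=[0, 0, 0.002, 0, 0, 0, 0.004, 0, 0, 0, 0.0045, 0, 0, 0, 0.0045, 0],
)

```text
clock: 25.93
tcp_pos: [0.6434, -0.0882, 0.0052]
orientation: [-3.141, -0.0, 1.49]
ft_force: [0.1, 1.2, -0.4]
opening: 0.4
grip_force: 0.0
```

Call:
drive_tool(
  series=[0, 0, 0, 0, 0, 0, 0, 0, 0, 0, 0, 0, 0, 0, 0, 0, 0, 0, 0, 0, 0, 0, 0, 0, 0, 0, 0, 0, 0, 0, 0, 0],
  hand=0.003,
)

```text
clock: 26.6
tcp_pos: [0.6436, -0.0882, 0.0055]
orientation: [3.141, 0.0, 1.49]
ft_force: [0.5, -0.6, 1.2]
opening: 0.146
grip_force: 58.8
```

Call:
drive_tool(
  series=[0, 0, -0.003, 0, 0, 0, -0.01, 0, 0, 0, -0.02, 0, 0, 0, -0.035, 0, 0, 0, -0.055, 0, 0, 0, -0.08, 0, 0, 0, -0.105, 0, 0, 0, -0.13, 0, 0, 0, -0.155, 0, 0, 0, -0.175, 0, 0, 0, -0.19, 0, 0, 0, -0.2, 0, 0, 0, -0.2, 0],
)

```text
clock: 27.68
tcp_pos: [0.6448, -0.0885, 0.2091]
orientation: [3.136, 0.001, 1.49]
ft_force: [0.3, -0.6, -2.5]
opening: 0.144
grip_force: 58.7
```

Call:
drive_tool(
  series=[0.01, -0.005, 0, -1, 0.028, -0.015, 0, -3, 0.05, -0.026, 0, -5, 0.073, -0.038, 0, -8, 0.096, -0.05, 0, -11, 0.119, -0.062, 0, -14, 0.142, -0.074, 0, -17, 0.165, -0.086, 0, -20, 0.188, -0.098, 0, -23, 0.211, -0.11, 0, -26, 0.234, -0.122, 0, -28, 0.257, -0.134, 0, -31, 0.28, -0.146, 0, -33, 0.3, -0.157, 0, -35, 0.315, -0.165, 0, -37, 0.325, -0.17, 0, -38, 0.33, -0.173, 0, -38, 0.33, -0.173, 0, -38, 0.33, -0.173, 0, -38, 0.33, -0.173, 0, -38],
)

```text
clock: 29.35
tcp_pos: [0.498, 0.2538, 0.205]
orientation: [-3.141, 0.0, 2.152]
ft_force: [-0.4, -0.5, -3.2]
opening: 0.141
grip_force: 58.7
```

```bash
python3 - <<'E'
from h import *
c=cam("wrist"); crop(c,0,512,0,384,1.56,"w9.png"); s=observe();print(s["tcp_pos"],s["orientation"],s["wrist_torque"],s["ft_force"])
E
```

```text
[0.49818769 0.25379968 0.20514452] [-3.14131202e+00  3.84978160e-04  2.15128476e+00] [-0.00872041 -0.00874293  0.02663837] [-0.21848427 -0.32810112 -1.66296775]
```

View pics/w9.png

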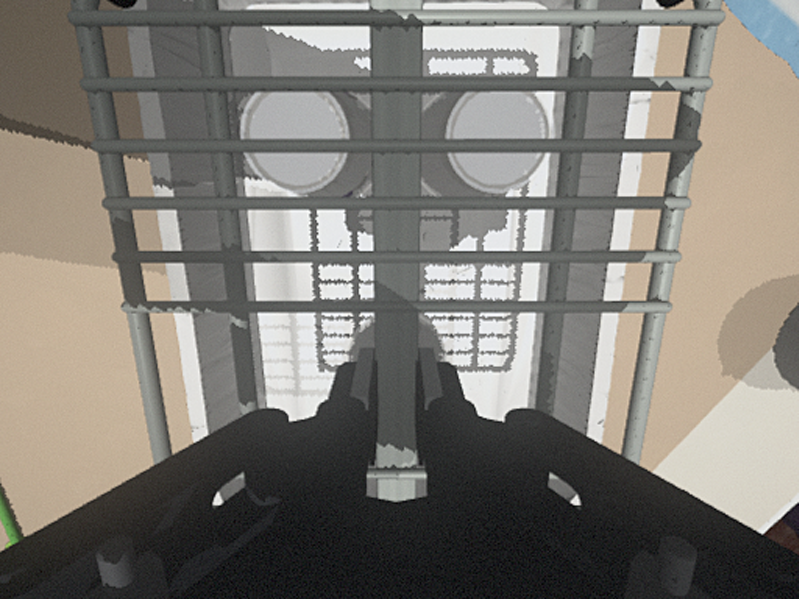

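Rack is square with the tray and centred over the cups (tops at (295,140), (497,140)). Lower it.

Call:
drive_tool(
  series=[0, 0, 0.01, 0, 0, 0, 0.025, 0, 0, 0, 0.04, 0, 0, 0, 0.055, 0, 0, 0, 0.07, 0, 0, 0, 0.082, 0, 0, 0, 0.09, 0, 0, 0, 0.095, 0, 0, 0, 0.097, 0, 0, 0, 0.097, 0, 0, 0, 0.097, 0],
)

```text
clock: 30.32
tcp_pos: [0.4983, 0.2549, 0.1091]
orientation: [3.14, 0.0, 2.153]
ft_force: [-0.4, -0.0, -3.0]
opening: 0.144
grip_force: 58.7
```

Call:
drive_tool(
  series=[0, 0, 0.001, 0, 0, 0, 0.002, 0, 0, 0, 0.003, 0, 0, 0, 0.003, 0, 0, 0, 0.003, 0],
)

```text
clock: 30.73
tcp_pos: [0.4978, 0.2548, 0.1054]
orientation: [3.141, 0.0, 2.153]
ft_force: [-0.7, 0.2, -1.3]
opening: 0.142
grip_force: 58.7
```

Call:
drive_tool(
  series=[0, 0, 0.001, 0, 0, 0, 0.0015, 0, 0, 0, 0.002, 0, 0, 0, 0.002, 0, 0, 0, 0.002, 0],
)

```text
clock: 31.15
tcp_pos: [0.4978, 0.2548, 0.1038]
orientation: [3.141, 0.0, 2.153]
ft_force: [-0.5, -0.9, -0.8]
opening: 0.138
grip_force: 59.1
```

Call:
drive_tool(
  series=[0, 0, 0.0007, 0, 0, 0, 0.0007, 0, 0, 0, 0.0007, 0],
)

```text
clock: 31.4
tcp_pos: [0.4979, 0.2548, 0.1038]
orientation: [3.141, 0.0, 2.153]
ft_force: [-3.2, -0.9, 5.7]
opening: 0.142
grip_force: 59.6
```

Call:
drive_tool(
  series=[0, 0, 0, 0, 0, 0, 0, 0, 0, 0, 0, 0, 0, 0, 0, 0, 0, 0, 0, 0, 0, 0, 0, 0, 0, 0, -0.004, 0, 0, 0, -0.01, 0, 0, 0, -0.02, 0, 0, 0, -0.04, 0, 0, 0, -0.07, 0, 0, 0, -0.1, 0, 0, 0, -0.14, 0, 0, 0, -0.18, 0, 0, 0, -0.18, 0, 0, 0, -0.18, 0],
  hand=0.034,
)

```text
clock: 32.73
tcp_pos: [0.4997, 0.2555, 0.2882]
orientation: [3.132, 0.002, 2.153]
ft_force: [-0.2, -0.5, 0.5]
opening: 0.398
grip_force: 0.0
```

```bash
python3 - <<'E'
from h import *
c=cam("wrist"); crop(c,0,512,0,384,1.56,"w10.png"); s=observe();print(s["tcp_pos"],s["orientation"])
c=cam("side"); crop(c,160,340,100,260,4.4,"s10.png")
E
```

```text
[0.49871662 0.25510037 0.28517032] [3.13686547e+00 1.07530805e-03 2.15291771e+00]
```

View pics/w10.png

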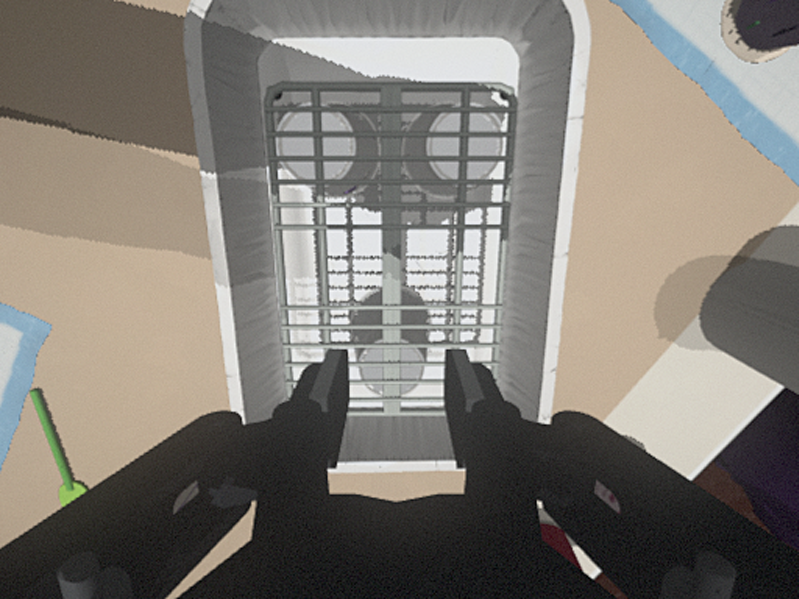

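View pics/s10.png

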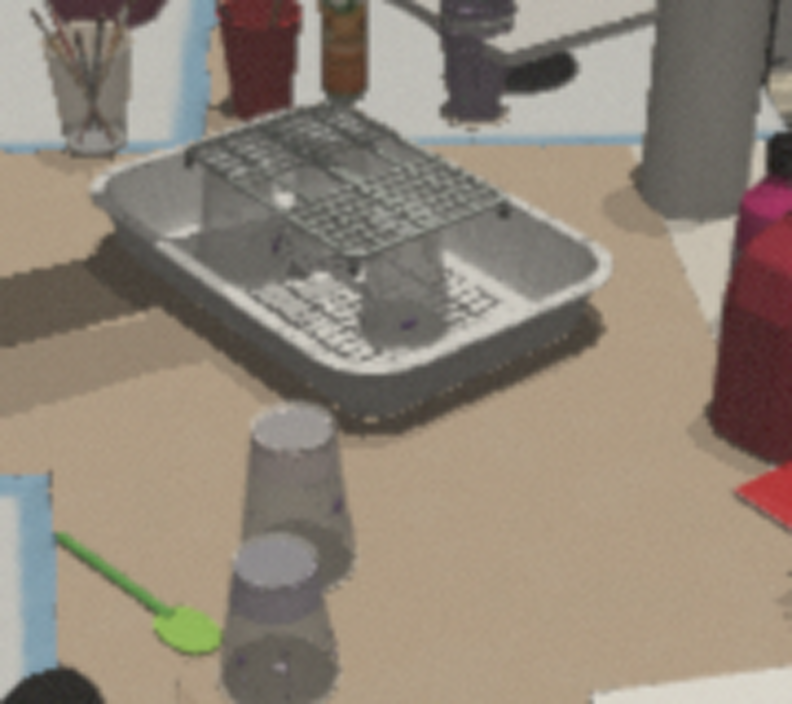

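The rack lies level, square and centred on the three cups, with their tops visible beneath it at (317,145), (463,145) and (392,367). The odd cups are untouched and the gripper is clear, so I hand in.

```bash
python3 -c "
from rig import job
print(job.close_job())"
```

```text
the job is handed in; nothing more can be done
None
```

The three equal cups stand upside down in the tray with the wire rack lying level, square and centred on them, the odd cups were left where they stood, and the job was handed in at about 33 s of the 118 s allowed; `close_job()` gave no verdict, so the result rests on the final pictures.

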